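# Put the brass spray nozzle away in its hinged case

### The arm

A 7-joint arm with a two-finger parallel gripper is mounted at the origin on a cart in front of the work surface, level with it; the furniture and walls round the work are solid. World frame = base frame: x ahead of the robot, y to its left, z up, the work surface at z = 0. Lengths are in m, angles in rad, forces in N, time in s.
With the tool pointing down it reaches from about 0.4 to 0.9 m from the base axis. Payload 5.6 kg.
Tool frame: the origin (TCP) lies between the finger pads; the fingertips stand 14 mm ahead of it and the grasp point (between the pads) lies 5 mm behind it; z points along the fingers, y is the line along which they close (so a half turn about z gives the same grasp; the last joint's range is limited). The gripper opens to 92 mm and grips with 3 to 60 N. Pads are 20 mm wide; open, the fingers measure 128 mm over their backs; the gripper's body (75 mm by 189 mm) begins 69 mm behind the grasp point.
Start: joints at [-1.302, 0.468, -0.012, 1.603, 0.006, 1.071, -0.056], TCP at [0.199, 0.619, 0.229] pointing down, gripper open.
Joint ranges: [-2.53, 2.53], [-0.31, 2.02], [-1.57, 1.55], [0.28, 2.44], [-1.29, 4.43], [0.15, 1.84], [-2.92, 2.92]. Speed limits (rad/s): [2.57, 2.57, 3.14, 3.14, 3.14, 3.14, 3.14].

### API

Orientations are given as [roll, pitch, yaw] about the fixed x, y, z axes, in that order (R = Rz(yaw) Ry(pitch) Rx(roll)).
In Python, from bench import ctrl, viewer, ticket gives the robot as it stands. The module is installed in compiled form; this text tells all that it offers.
- The arm moves only by the tool carry_out, never from a script. Its argument "targets" is a list of rows, each a list of 2 entries, a list of its own where there are three numbers: the shift along the world's x, y, z in cm, then the turn, a rotation vector about the world's x, y, z in degrees. A call has 1 to 5 rows; each row is the pose to reach, as a shift and turn from the pose commanded when the call began; what a row does not reach only later rows make up. A row lasts 1/12 s, in which the tool goes at most 41.7 mm and 7.16 degrees, less where a joint would pass 70% of its speed; a pose out of reach is approached as far as the arm can. A call with a gripper value outside its range is refused whole. "hand" is the gripper command: -1 is fully open, 1 is shut, values between are in proportion, set as the call begins (left out, the last holds). The fingers move at their own pace and stop on an object; "newtons" is the grip in N (left out, the last holds). Time passes only in rows, so rows that repeat a pose let the fingers close. It gives the time, the measured TCP pose, the force, the opening and the grip force at its end, in the units of the state.
- ctrl.observe(): the state, without advancing time (a new reading comes with each control period).
- viewer.snapshot(name): name is "scene" or "side" or "wrist"; returns (picture, depth): 384x512x3 uint8, blue, green, red; 384x512 float32, m along the optical axis (not along the pixel's ray), 0 where there is no reading.
- viewer.camera_params(name): a dict with "fx", "fy", "cx", "cy" (pixels), "R" (3x3) and "t" (3): a world point X has camera coordinates R X + t; the wrist camera has in their place "tool_from_camera" (4x4, takes a point from camera to tool coordinates, whose origin is the TCP and whose axes are the flange's). Camera axes: x right, y down, z forward; pixel columns grow to the right and rows downward; lengths in m; the calibration is good to about 2 mm. A picture is of the moment at which its call begins: read the wrist's pose just before it. camera_params takes no time and is no camera call.
- ticket.finish_job(): hands the job in; it is judged then, once.
Trained networks look in the newest picture that a camera, given by its name, has taken for a name from the list of things; names that differ only in an ending like _2 or _b are one class to them, and where a whole thing is asked for, a point or a joint stands for the part that bears it (a point fixed in the world has none). Each returns a list of dicts, best first, with "p" (0 to 1); they miss things now and then, are a little off and sometimes report something else, mostly with a low value. They report only what shows in the picture. A call takes as long as a camera call. They do not tell look-alikes from the thing itself.
- viewer.regions_of(query, camera): "mask" (384x512 bool, what is visible of it) and "rect" ([left, top, right, bottom] in pixels, round what is visible of it).
The state is a dict: "time": time; "q": joint angles; "dq": joint speeds; "joint_efforts": joint torques, N m; "tcp_pos": TCP position; "ee_rot": TCP orientation; "contact_force": force on the tool from outside, world axes, zero at the start; "ft_torque": the same for the moment, N m; "width": opening from 0.0 (shut) to 1.0 (fully open); "grasp_force": force on a finger pad.
Only numpy, scipy, OpenCV 4.12 (cv2) and the standard library are available. Lean on these libraries where they do the work, as an engineer would, in place of code of your own. Each camera call takes 0.05 s, during which the arm holds its last target. There are 200 camera calls.

### The job

Open the blue hinged case by its black tab, stand the brass spray-gun nozzle upright on the pad inside it and let go, then shut the lid fully. Leave the grey steel nozzle standing where it is.

Things in the scene. Friction and masses are not known exactly. Their poses are not given: they have to be found in the camera images.
- case: Blue plastic clamshell case, fixed, shut and empty at the start: 80 (x) x 110 (y) x 60 mm high. Origin: centre of its underside on the trolley; z up, -x its front (tab, towards the robot), +x the hinge side. Lower tray: rim 24 mm above the trolley, walls 3 mm, inside 74 x 104 mm, flat grey pad whose top is 8 mm above the trolley; shut, 49 mm free height above the pad.
- case_lid (a joint): Lid angle, rad: 0 shut, grows as the lid (upper half, 36 mm deep, 80 g) swings up and away from the robot; stop at 2.0. Light hinge (under 1 N at the tab) with a little friction: let go below 0.5 rad the lid falls shut, between 0.6 and 1.6 rad it stays where it is left, above 1.7 rad it settles back against the stop and stays open.
- lid_hinge (a point): Middle of the hinge axis, at the case's far edge, 40 mm along the case's +x from its centre and 24 mm above the trolley. The axis runs along the case's y.
- lid_tab (a point): Grip point in the black tab at the middle of the lid's front edge. The tab sticks out 35 mm, 22 mm wide (case y), 9 mm thick; the point is mid-width, mid-thickness, 24 mm out from the lid, 104 mm from the hinge (shut: 29 mm above the trolley, 5 mm above the hinge). It points up when the lid is upright; pinched across its width it turns between fingers that point down all along the arc.
- nozzle_brass: Yellow brass spray-gun nozzle, the one to put away: round, 44 mm high, about 130 g, standing upright; knurled foot 38 mm across and 11 mm high, body 32 mm across from 13 to 36 mm, top 24 mm across. Origin at the centre of its underside, z along its axis (up).
- nozzle_steel: Grey steel spray-gun nozzle of the same shape and size, standing upright; not wanted, leave it. Origin at the centre of its underside, z up.
Things that resemble listed ones, but are neither listed nor needed, are in the scene too. Several things have the shape of the nozzle_brass; the one meant has the colours described above.

How it is judged:
By the outcome, as a careful person would: the job done as asked, in the order asked, and still so for the second after the job is handed in, with the robot touching nothing.
It also fails if it takes over 69 s, if anything falls off the work surface, if the arm or the gripper's body presses on something with over 40 N, if the wrist force passes 120 N, or if a joint passes its speed limit or range.

## Working session

There is one attempt and no reset: what is moved stays moved. The work goes in short steps, Python scripts to look and compute and a tool call to move; the robot and the scene stay as the last step left them, time stands still between calls to the robot, and variables do not carry over. Pictures are saved under pics/ and viewed, at most 10 in all, crops included, and the job is handed in when it is done.

Besides the shell and the picture viewer there is one more tool, called after "Request:" by a JSON object that holds its "op" and its "data". carry_out: Moves the arm, as the interface text tells. Its arguments: {"type":"object","properties":{"targets":{"type":"array","items":{"type":"array"}},"hand":{"type":"number"},"newtons":{"type":"number"}},"required":["targets"]}

```bash
mkdir -p pics; python3 - <<'E'
from bench import ctrl, viewer
import cv2, numpy as np
s=ctrl.observe(); print({k:np.round(v,3) for k,v in s.items()})
ims=[]
for n in ("scene","side"):
    p,d=viewer.snapshot(n); cv2.imwrite(f"pics/{n}0.png",p); np.savez(f"{n}0.npz",p=p,d=d)
    c=viewer.camera_params(n); print(n,{k:np.round(v,3).tolist() for k,v in c.items()})
    for q in ("case","nozzle_brass","lid_tab"):
        for r in viewer.regions_of(q,n):
            m=r["mask"]&(d>0); v,u=np.nonzero(m); z=d[m]
            X=np.c_[(u-c["cx"])/c["fx"]*z,(v-c["cy"])/c["fy"]*z,z]
            W=(X-c["t"])@c["R"]
            print(n,q,round(r["p"],2),np.round(r["rect"]),m.sum(),"lo",np.percentile(W,2,0).round(3),"hi",np.percentile(W,98,0).round(3),"bgr",np.median(p[m],0))
E
```

```text
{'time': np.float64(0.0), 'q': array([-1.302,  0.468, -0.012,  1.604,  0.006,  1.071, -0.056]), 'dq': array([-0.002,  0.002,  0.001,  0.001,  0.001, -0.   , -0.001]), 'joint_efforts': array([-0.0000e+00, -5.2058e+01, -1.3000e-02, -2.4375e+01, -5.7000e-02,
        1.7000e-02,  0.0000e+00]), 'tcp_pos': array([0.199, 0.618, 0.228]), 'ee_rot': array([-3.14,  0.  ,  2.83]), 'contact_force': array([-0.888,  0.36 , -0.447]), 'ft_torque': array([-0.006, -0.021,  0.001]), 'grasp_force': np.float64(0.0), 'width': np.float64(1.001)}
scene {'fx': 412.232, 'fy': 412.232, 'cx': 258.908, 'cy': 195.565, 'R': [[0.877, -0.48, 0.02], [-0.257, -0.505, -0.824], [0.406, 0.717, -0.566]], 't': [-0.479, 0.196, 0.756]}
scene case 0.85 [282. 224. 346. 290.] 2987 lo [ 0.503 -0.243  0.001] hi [ 0.605 -0.134  0.062] bgr [171.  90.  35.]
scene nozzle_brass 0.8 [222. 188. 237. 210.] 269 lo [0.486 0.054 0.002] hi [0.517 0.083 0.045] bgr [106. 105.  50.]
scene nozzle_brass 0.69 [202. 175. 219. 194.] 239 lo [0.476 0.145 0.001] hi [0.51  0.17  0.045] bgr [ 62.  99. 118.]
scene nozzle_brass 0.54 [194. 156. 208. 180.] 21
[... 610 characters left out ...]
de case 0.85 [250. 132. 294. 172.] 1322 lo [ 0.507 -0.236  0.005] hi [ 0.604 -0.131  0.064] bgr [173.   94.   60.5]
side nozzle_brass 0.78 [236. 272. 257. 300.] 455 lo [0.481 0.237 0.001] hi [0.515 0.267 0.046] bgr [148.  70. 114.]
side nozzle_brass 0.64 [258. 208. 276. 232.] 313 lo [0.486 0.061 0.001] hi [0.519 0.091 0.046] bgr [151. 150.  68.]
side nozzle_brass 0.58 [252. 239. 272. 268.] 376 lo [0.475 0.153 0.002] hi [0.508 0.18  0.046] bgr [ 93.  145.  171.5]
side nozzle_brass 0.55 [218. 232. 235. 255.] 308 lo [0.551 0.158 0.006] hi [0.58  0.182 0.046] bgr [153. 125. 200.]
side lid_tab 0.57 [250. 133. 297. 166.] 1085 lo [ 0.502 -0.236  0.027] hi [ 0.604 -0.132  0.064] bgr [230. 115.  66.]
```

```bash
python3 - <<'E'
import cv2, numpy as np
a=cv2.imread("pics/scene0.png")[110:310,150:400]; b=cv2.imread("pics/side0.png")[100:320,150:360]
cv2.imwrite("pics/c1.png",np.hstack([cv2.resize(a,(400,400),interpolation=3),cv2.resize(b,(400,400),interpolation=3)]))
E
```

```text
(no output)
```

View pics/c1.png

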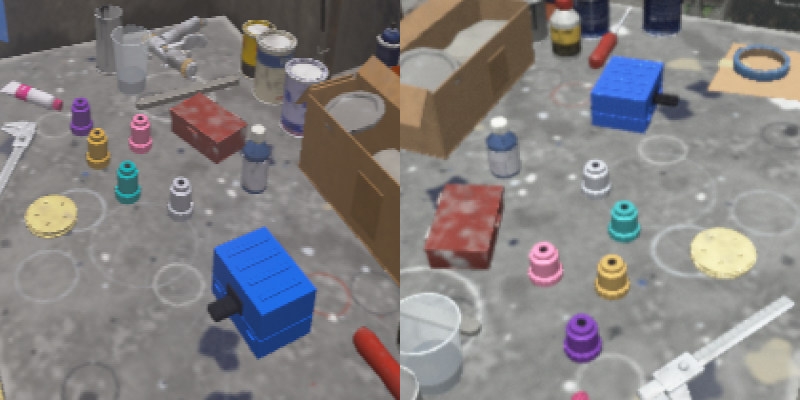

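View pics/scene0.png

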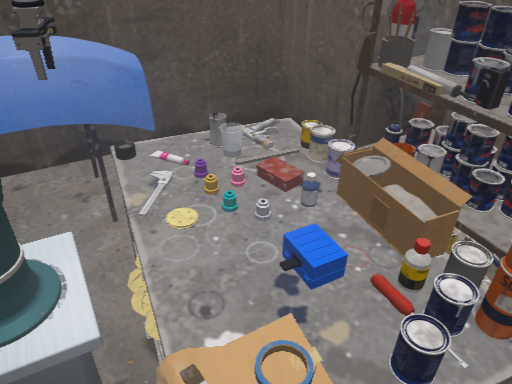

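```bash
cat > h.py <<'E'
import numpy as np, cv2
from bench import ctrl, viewer
from scipy.spatial.transform import Rotation as Ro
def cloud(n):
    s=ctrl.observe(); c=viewer.camera_params(n); p,d=viewer.snapshot(n)
    v,u=np.indices(d.shape); X=np.dstack([(u-c["cx"])/c["fx"]*d,(v-c["cy"])/c["fy"]*d,d])
    if n=="wrist":
        T=c["tool_from_camera"]; W=(X@T[:3,:3].T+T[:3,3])@Ro.from_euler("xyz",s["ee_rot"]).as_matrix().T+s["tcp_pos"]
    else: W=(X-c["t"])@c["R"]
    W[d==0]=np.nan
    return p,W
def box(W,p,lo,hi): return np.all((W>lo)&(W<hi),axis=2)
def case(p,W,around=(0.553,-0.188)):
    b=p.astype(int)
    blue=(b[...,0]>b[...,2]+60)&(b[...,0]>b[...,1]+40)
    a=np.array(around)
    m=box(W,p,[*(a-.12),.055],[*(a+.12),.068])&blue
    r=cv2.minAreaRect(W[m][:,:2].astype(np.float32)*1000)
    m2=box(W,p,[*(a-.13),.012],[*(a+.1),.042])&(b.max(2)<75)&(W[...,0]<a[0]-.035)
    return m.sum(),r,np.median(W[m][:,2]),m2.sum(),(W[m2].min(0),np.median(W[m2],0),W[m2].max(0)) if m2.sum() else None
def noz(p,W,xy):
    m=box(W,p,[xy[0]-.03,xy[1]-.03,.03],[xy[0]+.03,xy[1]+.03,.06]); t=W[m]; t=t[t[:,2]>np.percentile(t[:,2],60)]
    return m.sum(),t.mean(0),(t.min(0)+t.max(0))/2
E
python3 - <<'E'
from h import *
np.set_printoptions(precision=4,suppress=True)
for n in("scene","side"):
    p,W=cloud(n); print(n,case(p,W)); print("brass",noz(p,W,(.491,.163))); 
E
```

```text
scene (np.int64(1571), ((567.5809936523438, -187.0017547607422), (82.17110443115234, 112.5448989868164), 0.1769430935382843), np.float64(0.06004648269830647), np.int64(119), (array([ 0.493 , -0.1989,  0.0264]), array([ 0.5042, -0.1911,  0.0331]), array([ 0.5175, -0.1777,  0.036 ])))
brass (np.int64(107), array([0.4923, 0.1623, 0.0437]), array([0.4929, 0.1626, 0.0437]))
side (np.int64(685), ((567.1761474609375, -187.37071228027344), (80.63965606689453, 112.99580383300781), 0.3960084915161133), np.float64(0.06146016412078694), np.int64(54), (array([ 0.4925, -0.1934,  0.0267]), array([ 0.5057, -0.1802,  0.034 ]), array([ 0.518 , -0.1751,  0.0366])))
brass (np.int64(182), array([0.4921, 0.1629, 0.045 ]), array([0.4921, 0.1634, 0.0461]))
```

Request:
{"op": "carry_out", "data": {"targets": [[[14,-15,0],[0,0,18]],[[14,-15,0],[0,0,18]],[[14,-15,0],[0,0,18]],[[14,-15,0],[0,0,18]],[[14,-15,0],[0,0,18]]]}}

```text
time: 0.92
tcp_pos: [0.341, 0.4666, 0.2288]
ee_rot: [3.141, 0.0, -3.14]
contact_force: [0.4, 0.7, -0.8]
width: 1.0
grasp_force: 0.0
```

Request:
{"op": "carry_out", "data": {"targets": [[[13,-16,0],[0,0,0]],[[13,-16,0],[0,0,0]],[[13,-16,0],[0,0,0]],[[13,-16,0],[0,0,0]],[[13,-16,0],[0,0,0]]]}}

```text
time: 1.33
tcp_pos: [0.4708, 0.3066, 0.229]
ee_rot: [3.141, 0.001, -3.14]
contact_force: [0.4, 0.4, 0.6]
width: 1.0
grasp_force: 0.0
```

Request:
{"op": "carry_out", "data": {"targets": [[[2,-20,0],[0,0,0]],[[2,-20,0],[0,0,0]],[[2,-20,0],[0,0,0]],[[2,-20,0],[0,0,0]],[[2,-20,0],[0,0,0]]]}}

```text
time: 1.75
tcp_pos: [0.4895, 0.1054, 0.2289]
ee_rot: [-3.141, 0.001, -3.141]
contact_force: [0.4, 0.1, -0.1]
width: 0.997
grasp_force: 0.0
```

Request:
{"op": "carry_out", "data": {"targets": [[[1.2,-20,0],[0,0,0]],[[1.2,-20,0],[0,0,0]],[[1.2,-20,0],[0,0,0]],[[1.2,-20,0],[0,0,0]],[[1.2,-20,0],[0,0,0]]]}}

```text
time: 2.17
tcp_pos: [0.5012, -0.0947, 0.2291]
ee_rot: [-3.141, 0.001, -3.141]
contact_force: [-0.4, 0.1, -0.2]
width: 1.0
grasp_force: 0.0
```

Request:
{"op": "carry_out", "data": {"targets": [[[0,-4.7,-2],[0,0,0]],[[0,-9.4,-4],[0,0,0]],[[0,-9.4,-6],[0,0,0]],[[0,-9.4,-6],[0,0,0]],[[0,-9.4,-6],[0,0,0]]], "hand": -0.1}}

```text
time: 2.58
tcp_pos: [0.5004, -0.1858, 0.1676]
ee_rot: [3.141, -0.003, 3.141]
contact_force: [0.2, 0.1, 0.6]
width: 0.659
grasp_force: 0.0
```

```bash
python3 - <<'E'
from h import *
np.set_printoptions(precision=4,suppress=True)
p,W=cloud("wrist"); cv2.imwrite("pics/w1.png",p); print(ctrl.observe()["tcp_pos"],case(p,W,(.567,-.187)))
E
```

```text
[ 0.5016 -0.1846  0.1687] (np.int64(7759), ((566.2088012695312, -186.6812286376953), (109.92420959472656, 80.84864044189453), 89.37310028076172), np.float64(0.060645443034559696), np.int64(787), (array([ 0.4911, -0.2038,  0.0269]), array([ 0.5098, -0.1864,  0.034 ]), array([ 0.5266, -0.1702,  0.042 ])))
```

View pics/w1.png

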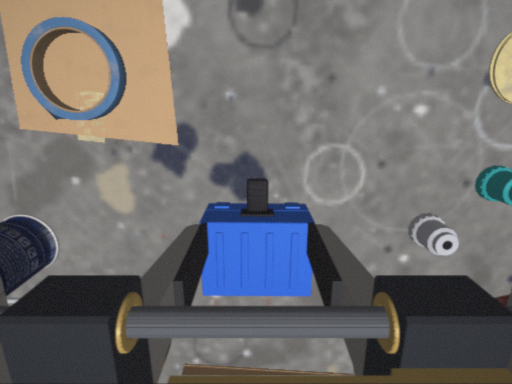

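Request:
{"op": "carry_out", "data": {"targets": [[[0.2,-0.2,-4],[0,0,0]],[[0.2,-0.2,-8],[0,0,0]],[[0.2,-0.2,-11.5],[0,0,0]],[[0.2,-0.2,-14],[0,0,0]],[[0.2,-0.2,-14.4],[0,0,0]]]}}

```text
time: 3.05
tcp_pos: [0.5022, -0.1842, 0.022]
ee_rot: [3.139, -0.005, -3.136]
contact_force: [-0.7, 0.5, 0.3]
width: 0.553
grasp_force: 0.0
```

Request:
{"op": "carry_out", "data": {"targets": [[[0,0,0],[0,0,0]],[[0,0,0],[0,0,0]],[[0,0,0],[0,0,0]],[[0,0,0],[0,0,0]],[[0,0,0],[0,0,0]]], "hand": 1, "newtons": 12}}

```text
time: 3.47
tcp_pos: [0.505, -0.186, 0.0264]
ee_rot: [3.14, 0.003, -3.139]
contact_force: [-1.9, 0.1, 7.6]
width: 0.238
grasp_force: 12.0
```

Request:
{"op": "carry_out", "data": {"targets": [[[0,0,0],[0,0,0]],[[0,0,0],[0,0,0]],[[0,0,0],[0,0,0]]]}}

```text
time: 3.72
tcp_pos: [0.505, -0.1861, 0.0265]
ee_rot: [3.14, 0.003, -3.139]
contact_force: [0.5, 4.0, 7.6]
width: 0.237
grasp_force: 12.0
```

Request:
{"op": "carry_out", "data": {"targets": [[[0.16,0,1.34],[0,0,0]],[[0.49,0,2.66],[0,0,0]],[[0.99,0,3.91],[0,0,0]],[[1.66,0,5.1],[0,0,0]],[[2.47,0,6.18],[0,0,0]]]}}

```text
time: 4.13
tcp_pos: [0.5279, -0.1863, 0.0877]
ee_rot: [3.14, -0.0, -3.139]
contact_force: [0.6, 2.9, -1.9]
width: 0.239
grasp_force: 12.0
```

Request:
{"op": "carry_out", "data": {"targets": [[[0.94,0,0.97],[0,0,0]],[[2.0,0,1.81],[0,0,0]],[[3.17,0,2.5],[0,0,0]],[[4.41,0,3.03],[0,0,0]],[[5.71,0,3.4],[0,0,0]]]}}

```text
time: 4.55
tcp_pos: [0.5853, -0.1867, 0.1218]
ee_rot: [3.141, -0.0, -3.139]
contact_force: [-0.7, 2.1, -1.7]
width: 0.237
grasp_force: 12.0
```

Request:
{"op": "carry_out", "data": {"targets": [[[1.34,0,0.2],[0,0,0]],[[2.7,0,0.21],[0,0,0]],[[4.04,0,0.05],[0,0,0]],[[5.35,0,-0.28],[0,0,0]],[[5.35,0,-0.28],[0,0,0]]]}}

```text
time: 4.97
tcp_pos: [0.641, -0.187, 0.1185]
ee_rot: [-3.141, 0.003, -3.138]
contact_force: [1.7, 0.6, 2.7]
width: 0.24
grasp_force: 12.0
```

Request:
{"op": "carry_out", "data": {"targets": [[[0,0,0],[0,0,0]],[[0,0,0],[0,0,0]],[[0,0,0],[0,0,0]]], "hand": -0.1}}

```text
time: 5.22
tcp_pos: [0.6379, -0.1876, 0.1179]
ee_rot: [3.142, -0.0, -3.14]
contact_force: [0.1, 0.6, -0.2]
width: 0.431
grasp_force: 0.0
```

Request:
{"op": "carry_out", "data": {"targets": [[[0,0,3],[0,0,0]],[[0,0,6],[0,0,0]],[[0,0,10],[0,0,0]],[[-2,4,10],[0,0,0]],[[-4,8,10],[0,0,0]]]}}

```text
time: 5.63
tcp_pos: [0.602, -0.1154, 0.2206]
ee_rot: [-3.14, 0.006, 3.138]
contact_force: [0.4, 0.9, -1.3]
width: 0.551
grasp_force: 0.0
```

```bash
python3 - <<'E'
from h import *
p,W=cloud("scene"); cv2.imwrite("pics/s2.png",cv2.resize(p[100:320,160:420],None,fx=2.5,fy=2.5))
E
```

```text
(no output)
```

View pics/s2.png

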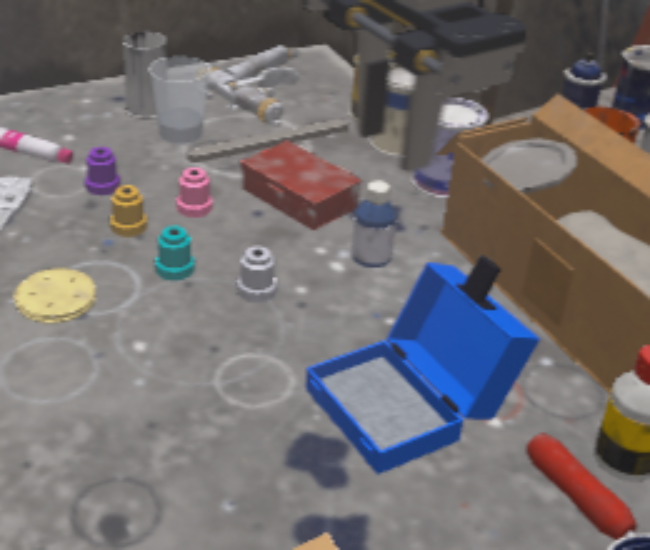

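Request:
{"op": "carry_out", "data": {"targets": [[[-7,18,0],[0,0,0]],[[-7,18,0],[0,0,0]],[[-7,18,0],[0,0,0]],[[-7,18,0],[0,0,0]],[[-7,18,0],[0,0,0]]]}}

```text
time: 6.1
tcp_pos: [0.529, 0.0711, 0.2176]
ee_rot: [3.14, -0.001, -3.136]
contact_force: [0.0, 0.2, -0.5]
width: 0.553
grasp_force: 0.0
```

Request:
{"op": "carry_out", "data": {"targets": [[[-2,4,-2],[0,0,0]],[[-4,7,-4],[0,0,0]],[[-5.5,9,-5],[0,0,0]],[[-5.5,9,-5],[0,0,0]],[[-5.5,9,-5],[0,0,0]]]}}

```text
time: 6.52
tcp_pos: [0.4747, 0.1582, 0.167]
ee_rot: [-3.141, -0.002, -3.135]
contact_force: [0.3, -0.1, -0.1]
width: 0.549
grasp_force: 0.0
```

```bash
python3 - <<'E'
from h import *
np.set_printoptions(precision=4,suppress=True)
p,W=cloud("wrist"); cv2.imwrite("pics/w2.png",p); s=ctrl.observe();print(s["time"],s["tcp_pos"],noz(p,W,(.492,.163)))
E
```

```text
6.5667 [0.4763 0.1569 0.1678] (np.int64(774), array([0.4915, 0.1639, 0.0449]), array([0.4916, 0.1639, 0.0451]))
```

View pics/w2.png

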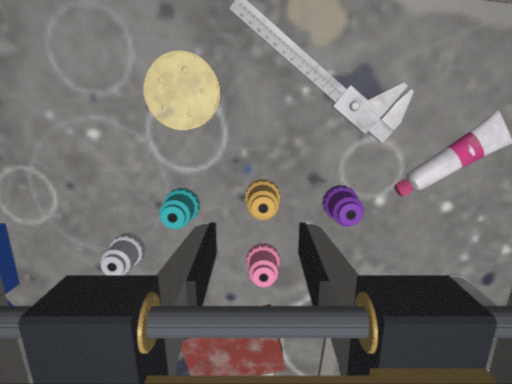

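Request:
{"op": "carry_out", "data": {"targets": [[[1.6,0.6,-1],[0,0,0]],[[1.6,0.6,-4.5],[0,0,0]],[[1.6,0.6,-8],[0,0,0]],[[1.6,0.6,-8],[0,0,0]],[[1.6,0.6,-8],[0,0,0]]]}}

```text
time: 6.98
tcp_pos: [0.4924, 0.1612, 0.0871]
ee_rot: [-3.14, -0.002, 3.141]
contact_force: [-0.4, 0.3, -0.3]
width: 0.551
grasp_force: 0.0
```

Request:
{"op": "carry_out", "data": {"targets": [[[0,0.15,-2],[0,0,0]],[[0,0.15,-4],[0,0,0]],[[0,0.15,-5.5],[0,0,0]],[[0,0.15,-5.8],[0,0,0]],[[0,0.15,-5.8],[0,0,0]]]}}

```text
time: 7.4
tcp_pos: [0.4937, 0.1643, 0.0309]
ee_rot: [3.141, 0.002, -3.14]
contact_force: [-0.5, 0.2, -0.1]
width: 0.552
grasp_force: 0.0
```

Request:
{"op": "carry_out", "data": {"targets": [[[0,0,0],[0,0,0]],[[0,0,0],[0,0,0]],[[0,0,0],[0,0,0]],[[0,0,0],[0,0,0]],[[0,0,0],[0,0,0]]], "hand": 1, "newtons": 15}}

```text
time: 7.82
tcp_pos: [0.4935, 0.1648, 0.031]
ee_rot: [3.141, 0.002, -3.14]
contact_force: [-0.2, -0.9, 7.8]
width: 0.342
grasp_force: 15.0
```

Request:
{"op": "carry_out", "data": {"targets": [[[0,0,0],[0,0,0]],[[0,0,0],[0,0,0]]]}}

```text
time: 7.98
tcp_pos: [0.4935, 0.1648, 0.031]
ee_rot: [3.141, 0.002, -3.139]
contact_force: [-0.3, -0.1, 7.3]
width: 0.342
grasp_force: 15.0
```

Request:
{"op": "carry_out", "data": {"targets": [[[0,0,1],[0,0,0]],[[0,0,3],[0,0,0]],[[0,0,6],[0,0,0]],[[0,0,9],[0,0,0]],[[0,0,12],[0,0,0]]], "newtons": 25}}

```text
time: 8.4
tcp_pos: [0.4918, 0.1645, 0.1512]
ee_rot: [-3.141, -0.001, -3.139]
contact_force: [0.6, 1.2, -1.9]
width: 0.338
grasp_force: 25.0
```

Request:
{"op": "carry_out", "data": {"targets": [[[0.4,-2,0],[0,0,0]],[[1,-5,0],[0,0,0]],[[1.8,-8.5,0],[0,0,0]],[[2.5,-12,0],[0,0,0]],[[3.2,-15.5,0],[0,0,0]]]}}

```text
time: 8.82
tcp_pos: [0.5243, 0.0085, 0.1504]
ee_rot: [3.141, 0.0, -3.138]
contact_force: [0.0, 0.0, -2.0]
width: 0.339
grasp_force: 25.0
```

Request:
{"op": "carry_out", "data": {"targets": [[[0.7,-3.5,0],[0,0,0]],[[1.4,-7,0],[0,0,0]],[[2.1,-10.5,0],[0,0,0]],[[2.8,-14,0],[0,0,0]],[[3.4,-17,0],[0,0,0]]]}}

```text
time: 9.23
tcp_pos: [0.5582, -0.1629, 0.1503]
ee_rot: [-3.141, 0.0, -3.141]
contact_force: [0.7, -0.8, -1.6]
width: 0.341
grasp_force: 25.0
```

Request:
{"op": "carry_out", "data": {"targets": [[[0.4,-2,0],[0,0,0]],[[0.5,-2.7,0],[0,0,0]],[[0.5,-2.7,0],[0,0,0]],[[0.5,-2.7,0],[0,0,0]]]}}

```text
time: 9.57
tcp_pos: [0.5631, -0.186, 0.1495]
ee_rot: [3.14, -0.001, -3.139]
contact_force: [0.8, 1.0, -2.3]
width: 0.336
grasp_force: 25.0
```

```bash
python3 - <<'E'
from h import *
np.set_printoptions(precision=4,suppress=True)
s=ctrl.observe();print(s["time"],s["tcp_pos"],s["width"],s["contact_force"])
p,W=cloud("scene"); q,_=cloud("side"); cv2.imwrite("pics/s3.png",np.hstack([cv2.resize(p[150:300,250:390],(400,430)),cv2.resize(q[60:210,190:330],(400,430))]))
E
```

```text
9.5667 [ 0.5631 -0.186   0.1495] 0.3360633501595206 [ 0.7563  0.9634 -2.304 ]
```

View pics/s3.png

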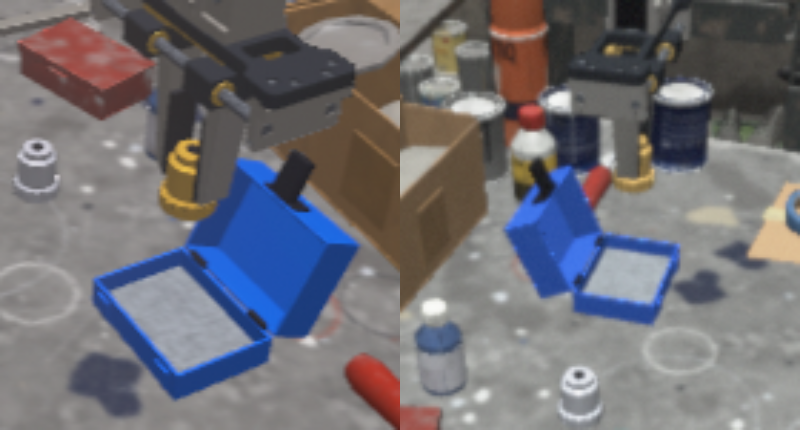

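Request:
{"op": "carry_out", "data": {"targets": [[[0,0,-3],[0,0,0]],[[0,0,-6],[0,0,0]],[[0,0,-8.5],[0,0,0]],[[0,0,-10],[0,0,0]],[[0,0,-10.6],[0,0,0]]]}}

```text
time: 10.08
tcp_pos: [0.5619, -0.1845, 0.041]
ee_rot: [3.139, -0.004, -3.137]
contact_force: [-0.0, -0.3, -1.0]
width: 0.339
grasp_force: 25.0
```

Request:
{"op": "carry_out", "data": {"targets": [[[0,0,-0.2],[0,0,0]],[[0,0,-0.3],[0,0,0]],[[0,0,-0.3],[0,0,0]]]}}

```text
time: 10.33
tcp_pos: [0.5644, -0.187, 0.0416]
ee_rot: [-3.141, 0.002, -3.139]
contact_force: [-0.3, 0.1, -1.7]
width: 0.344
grasp_force: 25.0
```

Request:
{"op": "carry_out", "data": {"targets": [[[0,0,-0.1],[0,0,0]],[[0,0,-0.2],[0,0,0]],[[0,0,-0.2],[0,0,0]]]}}

```text
time: 10.58
tcp_pos: [0.5638, -0.1873, 0.0392]
ee_rot: [-3.141, 0.001, -3.139]
contact_force: [1.4, -0.2, -1.6]
width: 0.342
grasp_force: 25.0
```

Request:
{"op": "carry_out", "data": {"targets": [[[0,0,-0.1],[0,0,0]],[[0,0,-0.2],[0,0,0]],[[0,0,-0.2],[0,0,0]]]}}

```text
time: 10.83
tcp_pos: [0.5639, -0.1874, 0.039]
ee_rot: [3.141, 0.001, -3.14]
contact_force: [-5.3, 2.6, 15.1]
width: 0.338
grasp_force: 25.0
```

Request:
{"op": "carry_out", "data": {"targets": [[[0,0,0.15],[0,0,0]],[[0,0,0.15],[0,0,0]]]}}

```text
time: 11.0
tcp_pos: [0.5641, -0.1876, 0.039]
ee_rot: [-3.141, 0.002, -3.139]
contact_force: [-1.9, 1.0, 8.3]
width: 0.338
grasp_force: 25.0
```

Request:
{"op": "carry_out", "data": {"targets": [[[0,0,0],[0,0,0]],[[0,0,0],[0,0,0]],[[0,0,0],[0,0,0]],[[0,0,0],[0,0,0]],[[0,0,0],[0,0,0]]], "hand": -0.1}}

```text
time: 11.42
tcp_pos: [0.5633, -0.1873, 0.0378]
ee_rot: [3.142, -0.0, -3.139]
contact_force: [0.5, -1.0, 0.3]
width: 0.546
grasp_force: 0.0
```

Request:
{"op": "carry_out", "data": {"targets": [[[0,0,1],[0,0,0]],[[0,0,4],[0,0,0]],[[0,0,8],[0,0,0]],[[0,0,12],[0,0,0]],[[0,0,15],[0,0,0]]]}}

```text
time: 11.83
tcp_pos: [0.5641, -0.1878, 0.1919]
ee_rot: [-3.141, 0.003, -3.14]
contact_force: [0.3, -1.0, -0.2]
width: 0.55
grasp_force: 0.0
```

```bash
python3 - <<'E'
from h import *
np.set_printoptions(precision=4,suppress=True)
s=ctrl.observe();print(s["time"],s["tcp_pos"],s["width"],s["contact_force"])
p,W=cloud("scene"); q,V=cloud("side"); cv2.imwrite("pics/s4.png",np.hstack([cv2.resize(p[150:300,250:390],(400,430)),cv2.resize(q[60:210,190:330],(400,430))]))
for im,X in((p,W),(q,V)):
    m=box(X,im,[.62,-.2,.095],[.70,-.174,.145])&(im.max(2)<80); t=X[m]; print(len(t),t.min(0),t.mean(0),t.max(0)) if len(t) else 0
    b=im.astype(int); m=box(X,im,[.53,-.24,.035],[.605,-.13,.07])&(b[...,2]>b[...,0]+40); t=X[m]; print(len(t),t.min(0),t.mean(0),t.max(0))
E
```

```text
11.8333 [ 0.5641 -0.1878  0.1919] 0.5496225590891938 [ 0.2903 -0.96   -0.2276]
160 [ 0.642  -0.2     0.0972] [ 0.6509 -0.1906  0.1136] [ 0.6621 -0.1777  0.128 ]
178 [ 0.5471 -0.2044  0.0351] [ 0.56   -0.1932  0.0467] [ 0.5786 -0.1751  0.0541]
68 [ 0.6421 -0.1937  0.0955] [ 0.651  -0.1819  0.1134] [ 0.6606 -0.1751  0.13  ]
97 [ 0.5482 -0.2018  0.0353] [ 0.5616 -0.1816  0.0468] [ 0.5765 -0.172   0.055 ]
```

View pics/s4.png

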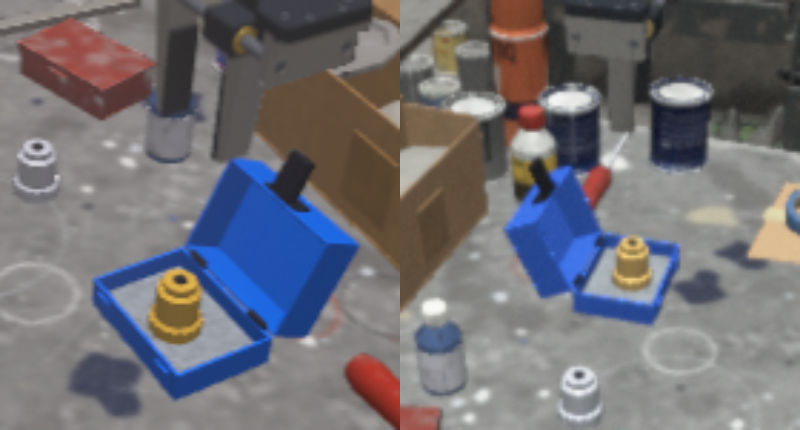

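```bash
python3 - <<'E'
from h import *
d=np.load("scene0.npz")["d"]; c=viewer.camera_params("scene")
v,u=np.indices(d.shape); W=(np.dstack([(u-c["cx"])/c["fx"]*d,(v-c["cy"])/c["fy"]*d,d])-c["t"])@c["R"]
for z0 in(.08,.14):
    t=W[box(W,None,[.6,-.35,z0],[.75,.02,.4])]; print(len(t),t.min(0) if len(t) else 0,t.max(0) if len(t) else 0)
E
```

```text
436 [ 0.67428071 -0.33870796  0.080006  ] [0.74987874 0.00954098 0.11316946]
0 0 0
```

Request:
{"op": "carry_out", "data": {"targets": [[[3.5,0,0],[0,0,0]],[[7,0,0],[0,0,0]],[[9.2,0,-1],[0,0,0]],[[9.2,0,-3],[0,0,0]],[[9.2,0,-3],[0,0,0]]]}}

```text
time: 12.35
tcp_pos: [0.6538, -0.186, 0.1536]
ee_rot: [3.14, -0.007, -3.138]
contact_force: [-1.6, -0.1, -0.0]
width: 0.553
grasp_force: 0.0
```

Request:
{"op": "carry_out", "data": {"targets": [[[0,0,-2],[0,0,0]],[[0,0,-3.8],[0,0,0]],[[0,0,-4.6],[0,0,0]],[[0,0,-4.6],[0,0,0]]]}}

```text
time: 12.68
tcp_pos: [0.6539, -0.1873, 0.1109]
ee_rot: [3.141, -0.003, -3.14]
contact_force: [0.1, 0.1, 0.3]
width: 0.553
grasp_force: 0.0
```

Request:
{"op": "carry_out", "data": {"targets": [[[0,0,0],[0,0,0]],[[0,0,0],[0,0,0]],[[0,0,0],[0,0,0]],[[0,0,0],[0,0,0]],[[0,0,0],[0,0,0]]], "hand": 1, "newtons": 12}}

```text
time: 13.1
tcp_pos: [0.6558, -0.1871, 0.1129]
ee_rot: [3.141, 0.001, -3.139]
contact_force: [-0.2, -1.2, 2.4]
width: 0.238
grasp_force: 12.0
```

Request:
{"op": "carry_out", "data": {"targets": [[[0,0,0],[0,0,0]],[[0,0,0],[0,0,0]]]}}

```text
time: 13.27
tcp_pos: [0.6559, -0.1871, 0.1129]
ee_rot: [3.141, 0.001, -3.139]
contact_force: [-0.1, 1.6, 4.4]
width: 0.239
grasp_force: 12.0
```

Request:
{"op": "carry_out", "data": {"targets": [[[-1.26,0,0.56],[0,0,0]],[[-2.6,0,0.95],[0,0,0]],[[-3.97,0,1.16],[0,0,0]],[[-5.35,0,1.19],[0,0,0]],[[-6.73,0,1.04],[0,0,0]]]}}

```text
time: 13.68
tcp_pos: [0.5888, -0.1867, 0.123]
ee_rot: [3.141, 0.003, -3.139]
contact_force: [2.6, 2.4, -2.4]
width: 0.241
grasp_force: 12.0
```

Request:
{"op": "carry_out", "data": {"targets": [[[-1.35,0,-0.33],[0,0,0]],[[-2.64,0,-0.83],[0,0,0]],[[-3.86,0,-1.5],[0,0,0]],[[-4.97,0,-2.32],[0,0,0]],[[-5.98,0,-3.28],[0,0,0]]]}}

```text
time: 14.1
tcp_pos: [0.5289, -0.1863, 0.0899]
ee_rot: [3.141, 0.002, -3.139]
contact_force: [2.8, 2.6, -1.5]
width: 0.241
grasp_force: 12.0
```

Request:
{"op": "carry_out", "data": {"targets": [[[-0.86,0,-1.08],[0,0,0]],[[-1.58,0,-2.27],[0,0,0]],[[-2.14,0,-3.53],[0,0,0]],[[-2.53,0,-4.87],[0,0,0]],[[-2.68,0,-5.68],[0,0,0]]]}}

```text
time: 14.52
tcp_pos: [0.5022, -0.1861, 0.0322]
ee_rot: [3.141, 0.001, -3.139]
contact_force: [2.5, 3.5, -0.5]
width: 0.24
grasp_force: 12.0
```

Request:
{"op": "carry_out", "data": {"targets": [[[-0.05,0,-0.4],[0,0,0]],[[-0.09,0,-0.8],[0,0,0]],[[-0.09,0,-0.95],[0,0,0]],[[-0.09,0,-0.95],[0,0,0]]]}}

```text
time: 14.85
tcp_pos: [0.5017, -0.1862, 0.0243]
ee_rot: [3.14, 0.001, -3.138]
contact_force: [0.9, 4.8, 6.4]
width: 0.232
grasp_force: 12.0
```

Request:
{"op": "carry_out", "data": {"targets": [[[0,0,0],[0,0,0]],[[0,0,0],[0,0,0]],[[0,0,0],[0,0,0]],[[0,0,0],[0,0,0]],[[0,0,0],[0,0,0]]], "hand": -0.2}}

```text
time: 15.27
tcp_pos: [0.5003, -0.1877, 0.0232]
ee_rot: [-3.141, -0.001, -3.14]
contact_force: [-0.3, -0.6, 0.7]
width: 0.579
grasp_force: 0.0
```

Request:
{"op": "carry_out", "data": {"targets": [[[-1,0,2],[0,0,0]],[[-2,0,5],[0,0,0]],[[-3,0,9],[0,0,0]],[[-4,0,13],[0,0,0]],[[-4,0,17],[0,0,0]]]}}

```text
time: 15.68
tcp_pos: [0.4579, -0.1876, 0.1945]
ee_rot: [3.141, -0.003, -3.141]
contact_force: [1.7, 0.1, -0.2]
width: 0.601
grasp_force: 0.0
```

Request:
{"op": "carry_out", "data": {"targets": [[[0,0,0],[0,0,0]],[[0,0,0],[0,0,0]],[[0,0,0],[0,0,0]]]}}

```text
time: 15.93
tcp_pos: [0.4604, -0.1872, 0.1931]
ee_rot: [3.141, -0.0, -3.139]
contact_force: [-1.2, 0.3, 0.5]
width: 0.597
grasp_force: 0.0
```

```bash
python3 - <<'E'
from h import *
np.set_printoptions(precision=4,suppress=True)
s=ctrl.observe();print(s["time"],s["tcp_pos"],s["width"],s["contact_force"])
p,W=cloud("scene"); q,V=cloud("side"); cv2.imwrite("pics/s5.png",np.hstack([cv2.resize(p[150:300,220:390],(400,350)),cv2.resize(q[60:240,190:330],(400,500))[:350]]))
print(case(p,W,(.567,-.187)),case(q,V,(.567,-.187)))
E
```

```text
15.9333 [ 0.4604 -0.1872  0.1931] 0.5968179353533951 [-1.1938  0.3022  0.4867]
(np.int64(1575), ((567.0800170898438, -187.6940155029297), (111.61370849609375, 81.63667297363281), 89.9631576538086), np.float64(0.06002960659476911), np.int64(195), (array([ 0.4928, -0.204 ,  0.0247]), array([ 0.5127, -0.1909,  0.0333]), array([ 0.5276, -0.1743,  0.0417]))) (np.int64(691), ((567.030517578125, -187.90078735351562), (113.68119049072266, 80.77595520019531), 89.34127044677734), np.float64(0.06138699026008972), np.int64(78), (array([ 0.4927, -0.1946,  0.0258]), array([ 0.5108, -0.1795,  0.0342]), array([ 0.5278, -0.1691,  0.0413])))
```

View pics/s5.png

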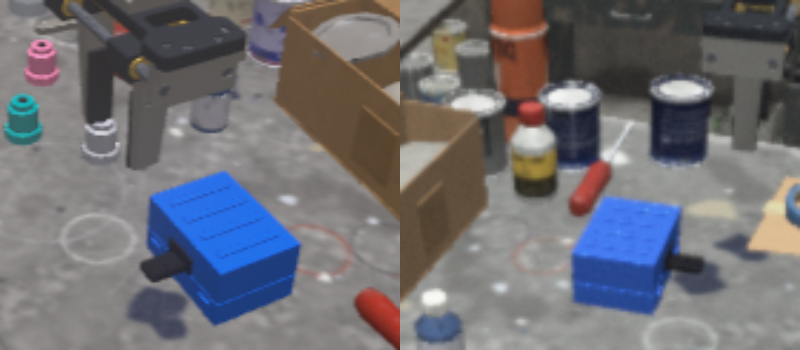

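The case is fully shut: its top is level at 60 mm, as at the start (left view, about (225,225)). The steel nozzle still stands at (100,138), and the gripper is clear of everything.

```bash
python3 -c "
from bench import ticket
print(ticket.finish_job())"
```

```text
the job is handed in; nothing more can be done
None
```

The brass nozzle stands upright on the pad in the fully shut blue case, the steel nozzle was left standing where it was, and the job was handed in at about 16 s of the 69 s allowed.

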